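# Hold a spring clamp gaping astride a birdhouse wall

### The arm

A 6-joint arm with a two-finger parallel gripper is mounted at the origin on the work surface. World frame = base frame: x ahead of the robot, y to its left, z up, the work surface at z = 0. Lengths are in m, angles in rad, forces in N, time in s.
With the tool pointing down it reaches from about 0.25 to 0.775 m from the base axis. Payload 4 kg.
Tool frame: the origin (TCP) lies at the very end of the fingers, on their centre line; the grasp point (between the pads) lies 19 mm behind it; y points along the fingers, x is the direction in which the jaws open and shut, and the axes are right-handed (so a half turn about y gives the same grasp; the last joint's range is limited). The gripper opens to 94 mm and grips with 3 to 60 N. Pads are 16 mm wide; open, the fingers measure 119 mm over their backs; the gripper's body (75 mm by 177 mm) begins 78 mm behind the grasp point.
Start: joints at [-1.325, 0.087, 1.371, -0, 1.684, -0.103], TCP at [0.188, -0.517, 0.206] pointing down, gripper open.
Joint ranges: [-3.1, 3.1], [-0.76, 2.03], [0.27, 2.55], [-1.08, 4.22], [0.17, 2.65], [-2.57, 2.57]. Speed limits (rad/s): [2.79, 2.79, 3.14, 3.14, 3.14, 3.14].

### API

Orientations are given as a 3x3 rotation matrix whose columns are the frame's x, y, z axes.
In Python, from cell import env gives the robot as it stands.
- The arm moves only by the tool drive_tool, never from a script. Its argument "moves" is a list of rows, each an object of numbers: "x", "y", "z": the shift along the tool's x, y, z in mm; "rx", "ry", "rz": the turn, a rotation vector about the tool's x, y, z in degrees. A call has 1 to 5 rows; each row is the pose to reach, as a shift and turn from the pose commanded when the call began, along the tool's axes at that moment; what a row does not reach only later rows make up. A row lasts 1/8 s, in which the tool goes at most 62.5 mm and 10.7 degrees, less where a joint would pass 70% of its speed; a pose out of reach is approached as far as the arm can. A call with a gripper value outside its range is refused whole. "hand" is the gripper's target within -1 to 1 (shut at 1, half-way at 0, fully open at -1), set as the call begins (left out, the last holds). The fingers move at their own pace and stop on an object; "grip_force" is the grip in N (left out, the last holds). Time passes only in rows, so rows that repeat a pose let the fingers close. It gives the time, the measured TCP pose, the force and the opening at its end, in the units of the state.
- env.read_state(): the state, without advancing time (a new reading comes with each control period).
- env.get_image(name): name is "scene" or "side" or "wrist"; returns the picture (384x512x3 uint8, red, green, blue); there is no depth.
- env.get_calibration(name): a dict with "fx", "fy", "cx", "cy" (pixels), "R" (3x3) and "t" (3): a world point X has camera coordinates R X + t; the wrist camera has in their place "hand_eye" (4x4, takes a point from camera to tool coordinates, whose origin is the TCP and whose axes are the tool frame's). Camera axes: x right, y down, z forward; pixel columns grow to the right and rows downward; lengths in m; the calibration is good to about 2 mm. A picture is of the moment at which its call begins: read the wrist's pose just before it. get_calibration takes no time and is no camera call.
- env.sign_off(): hands the job in, once; it reports no verdict.
Trained networks look in the newest picture that a camera, given by its name, has taken for a name from the list of things; names that differ only in an ending like _2 or _b are one class to them, and where a whole thing is asked for, a point or a joint stands for the part that bears it (a point fixed in the world has none). Each returns a list of dicts, best first, with "score" (0 to 1); they miss things now and then, are a little off and sometimes report something else, mostly with a low value. They report only what shows in the picture. A call takes as long as a camera call. They do not tell look-alikes from the thing itself.
- env.find_in(camera, thing): "extent" ([left, top, right, bottom] in pixels, round what is visible of it).
- env.place_of(camera, thing): "centre" ([column, row] in pixels: a listed point, or the origin of a listed thing).
The state is a dict: "time": time; "joints": joint angles; "qvel": joint speeds; "joint_efforts": joint torques, N m; "position": TCP position; "orientation": TCP orientation; "force": force on the tool from outside, world axes, zero at the start; "wrist_torque": the same for the moment, N m; "grip_width": finger opening in m.
Only numpy, scipy, OpenCV 4.12 (cv2) and the standard library are available. Lean on these libraries where they do the work, as an engineer would, in place of code of your own. Each camera call takes 0.05 s, during which the arm holds its last target. There are 200 camera calls.

### The job

Pinch the handles of the orange spring clamp that is parked on the little steel rail so that its jaws open wide, lift it off squeezed open and carry it to the poplar birdhouse wall standing in the jig. Lower the gaping jaws over the wall's top edge at the yellow tape, square to the wall, one jaw on each side, the jaw tips about 2 cm below the edge and nothing of the clamp touching the wood, and finish holding it there like that: keep squeezing and do not let go or let it close, so that a trim strip can still be slipped in. Leave the copper cap, sanding block, speed square and mallet where they lie.

Things in the scene. Friction and masses are not known exactly. Their poses are not given: they have to be found in the camera images.
- clip_pivot (a point): Pivot (centre) of the orange spring clamp, 24 mm wide, ~85 g, parked jaws down, handles up: handle tops 54 mm above the pivot, jaw tips 46 mm below. Parked, the two handle plates splay upwards in a V, 55 mm over their outer faces at the top, 30 mm at the bottom (10 mm above the pivot). Site y = pivot pin, along the rail when parked; x and z turn with jaw_a's arm (half the joint angle).
- jaw_a (a point): Lower inner edge of the black tip of one jaw, middle of its 24 mm width (parked: 3 mm to the -x side of the clamp's middle plane, 46 mm below the pivot). Fully open, the two jaw tips are 28 mm apart and 45 mm below the pivot.
- jaw_b (a point): The same point on the other jaw (parked: 3 mm to the +x side).
- clip_arm (a joint): Opening angle of the clamp, rad: 0 parked (6 mm between jaw tips), -0.12 shut, 0.5 fully open at a stop (28 mm), where the handle plates are parallel, 27 mm over their outer faces. Pinch the handles across the pin, about 36 mm above the pivot: 12 N opens it, 20 N or more keeps it firmly open. A spring (0.45 Nm/rad, 0.18 Nm at 0) always closes it.
- rail_top (a point): Middle of the upper edge of the parking rail, 60 mm above the bench: a dark steel strip 6 mm thick and 120 mm long (point y along it, x across it, z up) on a wooden foot 90 x 130 x 15 mm. The clamp sits anywhere within 30 mm of the middle along it, its pivot 25 mm above the edge. Fixed.
- park: The parking rail with its wooden foot; origin at the middle of the foot's underside, on the bench; axes as rail_top. Fixed.
- edge_mark (a point): Point on the middle of the poplar wall's top edge at the centre of the yellow tape (20 mm wide along the edge, 30 mm down both faces, paper-thin), 130 mm above the bench. x across the wall, y along the edge, z up. The wall is 8 mm thick and 150 mm long.
- jig: Jig holding the upright poplar wall: plywood base 130 x 170 x 15 mm, wall 8 mm thick (x), 150 mm long (y), top edge at 130 mm, fence behind it (+x) up to 60 mm high, steel toggle clamp with red handle in front (-x) up to 86 mm high. Origin at the middle of the base's underside, below the wall's middle. Fixed. The tape lies within 45 mm of the middle along the wall.
- finial: Copper finial cap, 42 mm across, 43 mm high; origin at the centre of its underside. Bystander.
- sanding_block: Gray stone sanding block 50 x 90 x 32 mm; origin at the centre of its underside. Bystander.
- speed_square: Blue plastic speed square lying flat, a triangle with 120 mm legs, up to 18 mm high; origin near its middle on the bench. Bystander.
- mallet: Walnut mallet lying on the bench, head 60 x 110 x 70 mm, 250 mm long in all along its y; origin on the bench near its middle. Bystander.
There are look-alikes about, which are no part of the job. Several things look just like the park: the one meant starts farthest to the robot's right.

How it is judged:
On the way:
1. the clamp is squeezed open and has been lifted off the rail (value of joint clip_arm above 0.3 rad and distance of clip_pivot from where it was at the start of the episode above 0.05 m and contact force between clip and park below 0.3 N), for 0.2 s.
At the end, for the whole second after the job is handed in: Fingers hold the clamp (over 3 N), open over 0.3 rad, at rest, touching neither jig nor rail; a jaw tip each side of the wall, 1.5 mm clear or more, both 8 to 32 mm below the edge and within 15 mm of the tape centre along it; pin along the edge within 0.25 rad (value of joint clip_arm above 0.3 rad and ((x of jaw_a in the frame of edge_mark below -0.0055 m and x of jaw_b in the frame of edge_mark above 0.0055 m) or (x of jaw_b in the frame of edge_mark below -0.0055 m and x of jaw_a in the frame of edge_mark above 0.0055 m)) and z of jaw_a in the frame of edge_mark between -0.032 and -0.008 m and y of jaw_a in the frame of edge_mark between -0.015 and 0.015 m and z of jaw_b in the frame of edge_mark between -0.032 and -0.008 m and y of jaw_b in the frame of edge_mark between -0.015 and 0.015 m and angle between the y axis of clip_pivot and the y axis of edge_mark, either way round below 0.25 rad and contact force between the fingers and clip above 3 N and contact force between clip and jig below 0.3 N and contact force between clip and park below 0.3 N and linear speed of clip below 0.03 m/s); the arm keeps its last pose, push and grip.
It fails at once if the finial is moved more than 30 mm (distance of finial from where it was at the start of the episode above 0.03 m).
It fails at once if the sanding block is moved more than 30 mm (distance of sanding_block from where it was at the start of the episode above 0.03 m).
It fails at once if the speed square is moved more than 30 mm (distance of speed_square from where it was at the start of the episode above 0.03 m).
It fails at once if the mallet is moved more than 30 mm (distance of mallet from where it was at the start of the episode above 0.03 m).
It also fails if it takes over 35 s, if anything falls off the work surface, if the arm or the gripper's body presses on something with over 40 N, if the wrist force passes 120 N, or if a joint passes its speed limit or range.

## Working session

There is one attempt and no reset: what is moved stays moved. The work goes in short steps, Python scripts to look and compute and a tool call to move; the robot and the scene stay as the last step left them, time stands still between calls to the robot, and variables do not carry over. Pictures are saved under pics/ and viewed, on a budget of 10 in all, crops included, one or two more only if the job needs it, and the job is handed in when it is done.

Besides the shell and the picture viewer there is one more tool, called after "Call:" as name(argument=value, ...), one argument or row to a line, values as JSON. drive_tool: Moves the arm, as the interface text tells. Its arguments: {"type":"object","properties":{"moves":{"type":"array","items":{"type":"object","properties":{"x":{"type":"number"},"y":{"type":"number"},"z":{"type":"number"},"rx":{"type":"number"},"ry":{"type":"number"},"rz":{"type":"number"}}}},"hand":{"type":"number"},"grip_force":{"type":"number"}},"required":["moves"]}

```bash
mkdir -p pics; cat > h.py <<'E'
import numpy as np,cv2
from cell import env
def save(c,n,crop=None,s=1):
    im=env.get_image(c)[...,::-1]
    if crop: l,t,r,b=crop; im=im[t:b,l:r]
    cv2.imwrite('pics/'+n+'.png',cv2.resize(im,None,fx=s,fy=s,interpolation=cv2.INTER_CUBIC))
def cam(c,st=None):
    k=env.get_calibration(c)
    K=np.array([[k['fx'],0,k['cx']],[0,k['fy'],k['cy']],[0,0,1.]])
    if 'hand_eye' in k:
        T=np.eye(4);T[:3,:3]=st['orientation'];T[:3,3]=st['position']
        T=np.linalg.inv(T@np.array(k['hand_eye']));return K,T[:3,:3],T[:3,3]
    return K,np.array(k['R']),np.array(k['t'])
def ray(C,p):
    K,R,t=C;d=R.T@np.linalg.solve(K,[*p,1]);return -R.T@t,d/np.linalg.norm(d)
def onz(C,p,z):
    o,d=ray(C,p);return o+d*(z-o[2])/d[2]
def proj(C,X):
    K,R,t=C;q=K@(R@np.array(X)+t);return q[:2]/q[2]
def tri(rs):
    A=sum(np.eye(3)-np.outer(d,d) for o,d in rs);b=sum((np.eye(3)-np.outer(d,d))@o for o,d in rs)
    return np.linalg.solve(A,b)
E
python3 - <<'E'
from h import *
np.set_printoptions(precision=3,suppress=True)
for c in('scene','side'):
    save(c,c+'0',s=1.5)
    for th in('clip_pivot','rail_top','park','edge_mark','jig','finial','sanding_block','speed_square','mallet'):
        for r in env.place_of(c,th)[:4]:
            z={'clip_pivot':.085,'rail_top':.06,'edge_mark':.13}.get(th,0)
            print(c,th,np.round(r['centre']),round(r['score'],2),onz(cam(c),r['centre'],z))
print(env.read_state())
E
```

```text
scene clip_pivot [192. 182.] 0.52 [ 0.511 -0.185  0.085]
scene rail_top [192. 187.] 0.83 [ 0.503 -0.192  0.06 ]
scene rail_top [364. 172.] 0.78 [0.244 0.253 0.06 ]
scene rail_top [253. 165.] 0.67 [ 0.334 -0.071  0.06 ]
scene park [362. 189.] 0.95 [ 0.251  0.256 -0.   ]
scene park [251. 181.] 0.79 [ 0.342 -0.079  0.   ]
scene park [194. 198.] 0.57 [ 0.485 -0.203  0.   ]
scene park [192. 188.] 0.45 [ 0.445 -0.235  0.   ]
scene edge_mark [316. 192.] 0.61 [0.474 0.168 0.13 ]
scene finial [240. 236.] 0.5 [ 0.579 -0.006  0.   ]
scene sanding_block [396. 282.] 0.93 [0.581 0.41  0.   ]
scene speed_square [116. 192.] 0.74 [ 0.552 -0.441  0.   ]
scene mallet [227. 286.] 0.58 [0.748 0.039 0.   ]
side clip_pivot [266. 244.] 0.54 [ 0.51  -0.195  0.085]
side rail_top [154. 168.] 0.88 [0.24  0.275 0.06 ]
side rail_top [201. 232.] 0.65 [ 0.341 -0.072  0.06 ]
side rail_top [266. 250.] 0.56 [ 0.51  -0.197  0.06 ]
side rail_top [222. 184.] 0.54 [0.458 0.125 0.06 ]
side park [261. 265.] 0.95 [ 0.495 -0.204  0.   ]
side park [160. 182.] 0.76 [0.252 0.262 0.   ]
side park [204. 246.] 0.69 [ 0.345 -0.081  
[... 187 characters left out ...]
8 [ 0.563 -0.013  0.   ]
side sanding_block [236. 145.] 0.66 [0.586 0.408 0.   ]
side speed_square [307. 330.] 0.97 [ 0.547 -0.443  0.   ]
side mallet [306. 199.] 0.89 [0.745 0.027 0.   ]
{'time': 1.0, 'joints': array([-1.325,  0.087,  1.371, -0.   ,  1.684, -0.103]), 'qvel': array([ 0.001,  0.   , -0.001, -0.   , -0.   ,  0.002]), 'joint_efforts': array([  0.   , -34.005, -30.261,   0.072,   0.024,  -0.   ]), 'position': array([ 0.188, -0.517,  0.206]), 'orientation': array([[ 0.342, -0.   ,  0.94 ],
       [-0.94 , -0.   ,  0.342],
       [ 0.   , -1.   , -0.   ]]), 'force': array([ 0.217,  0.41 , -0.421]), 'wrist_torque': array([ 0.046, -0.007,  0.024]), 'grip_width': 0.09416647853798271}
```

View pics/scene0.png

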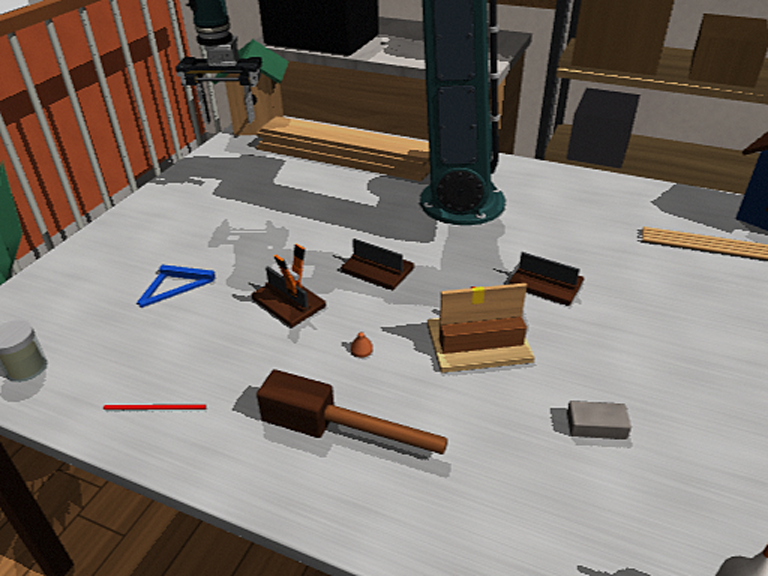

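View pics/side0.png

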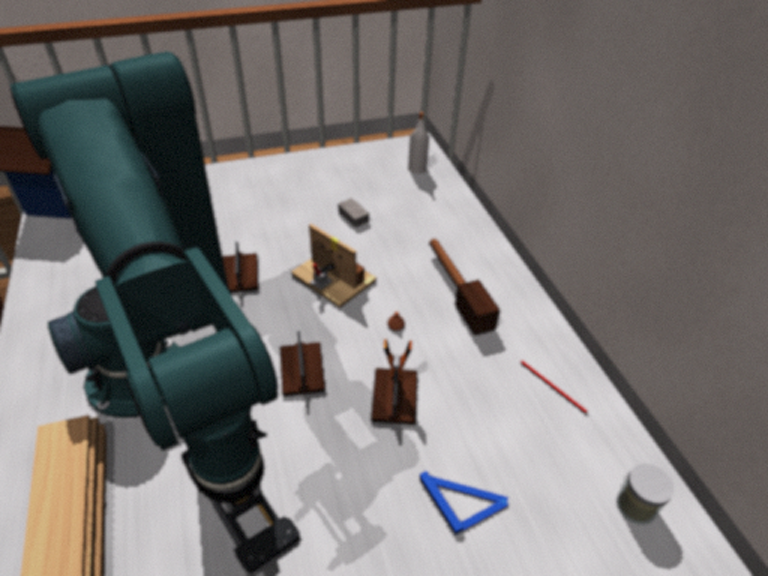

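Call:
drive_tool(
  moves=[
    {"x": -24, "y": -74, "z": 51, "ry": -10},
    {"x": -49, "y": -94, "z": 102, "ry": -20},
    {"x": -73, "y": -94, "z": 153, "ry": -30},
    {"x": -97, "y": -94, "z": 204, "ry": -40},
    {"x": -122, "y": -94, "z": 255, "ry": -50},
  ],
)

```text
invalid input
```

```bash
python3 - <<'E'
from h import *
np.set_printoptions(precision=3,suppress=True)
s=env.read_state();print(s['time'],s['joints'],s['position'],s['orientation'],env.get_calibration('wrist'))
X=np.array([.505,-.195,.29]);print(np.array(s['orientation']).T@(X-s['position'])*1000)
E
```

```text
1.0 [-1.325  0.087  1.371 -0.     1.684 -0.103] [ 0.188 -0.517  0.206] [[ 0.342 -0.     0.94 ]
 [-0.94  -0.     0.342]
 [ 0.    -1.    -0.   ]] {'fx': 289.30734418671625, 'fy': 289.30734418671625, 'cx': 253.09497451201435, 'cy': 190.32721727812202, 'hand_eye': array([[ 1.   ,  0.001, -0.001,  0.   ],
       [ 0.001, -0.264,  0.964, -0.18 ],
       [ 0.001, -0.964, -0.264,  0.078],
       [ 0.   ,  0.   ,  0.   ,  1.   ]])}
[-194.172  -84.524  407.958]
```

Call:
drive_tool(
  moves=[
    {"x": -24, "y": -74, "z": 51, "rx": 0, "ry": -10, "rz": 0},
    {"x": -49, "y": -94, "z": 102, "rx": 0, "ry": -20, "rz": 0},
    {"x": -73, "y": -94, "z": 153, "rx": 0, "ry": -30, "rz": 0},
    {"x": -97, "y": -94, "z": 204, "rx": 0, "ry": -40, "rz": 0},
    {"x": -122, "y": -94, "z": 255, "rx": 0, "ry": -50, "rz": 0},
  ],
  hand=-1,
  grip_force=30,
)

```text
time: 1.62
position: [0.3842, -0.3168, 0.3001]
orientation: [[0.941, 0.001, 0.337], [-0.337, -0.001, 0.941], [0.002, -1.0, -0.001]]
force: [1.2, -0.9, 0.4]
grip_width: 0.094
```

```bash
python3 - <<'E'
from h import *
np.set_printoptions(precision=3,suppress=True)
s=env.read_state();print(s['time'],s['joints'],s['position'],s['orientation'])
X=np.array([.505,-.195,.29]);print(np.array(s['orientation']).T@(X-s['position'])*1000)
E
```

```text
1.625 [-0.803 -0.03   1.305  0.     1.865 -0.459] [ 0.384 -0.317  0.3  ] [[ 0.941  0.001  0.337]
 [-0.337 -0.001  0.941]
 [ 0.002 -1.    -0.001]]
[ 72.654  10.113 155.412]
```

Call:
drive_tool(
  moves=[
    {"x": 24, "y": 5, "z": 52, "rx": 0, "ry": -10, "rz": 0},
    {"x": 48, "y": 10, "z": 104, "rx": 0, "ry": -20, "rz": 0},
    {"x": 73, "y": 10, "z": 155, "rx": 0, "ry": -20, "rz": 0},
    {"x": 73, "y": 10, "z": 155, "rx": 0, "ry": -20, "rz": 0},
  ],
)

```text
time: 2.12
position: [0.5064, -0.1946, 0.2887]
orientation: [[1.0, -0.001, -0.006], [0.006, 0.001, 1.0], [-0.001, -1.0, 0.001]]
force: [-0.3, -0.3, 0.3]
grip_width: 0.0941
```

```bash
python3 - <<'E'
from h import *
np.set_printoptions(precision=3,suppress=True)
s=env.read_state();C=cam('wrist',s);save('wrist','w1',s=1.5)
print(s['time'],s['joints'],s['position'],s['orientation'])
for th in('clip_pivot','jaw_a','rail_top','park'):
    for r in env.place_of('wrist',th)[:3]:
        z={'clip_pivot':.085,'jaw_a':.039,'rail_top':.06}.get(th,0)
        print(th,np.round(r['centre']),round(r['score'],2),onz(C,r['centre'],z))
for r in env.find_in('wrist','clip_pivot')[:2]+env.find_in('wrist','park')[:2]:print(r)
E
```

```text
2.125 [-0.472  0.07   1.225  0.001  1.847 -0.477] [ 0.506 -0.195  0.289] [[ 1.    -0.001 -0.006]
 [ 0.006  0.001  1.   ]
 [-0.001 -1.     0.001]]
clip_pivot [255. 161.] 0.6 [ 0.509 -0.182  0.085]
jaw_a [252. 152.] 0.66 [ 0.505 -0.175  0.039]
jaw_a [258. 155.] 0.58 [ 0.514 -0.18   0.039]
rail_top [122.  80.] 0.79 [ 0.333 -0.078  0.06 ]
rail_top [249. 176.] 0.62 [ 0.501 -0.207  0.06 ]
park [248. 168.] 0.88 [ 0.498 -0.208  0.   ]
park [137.  83.] 0.67 [ 0.329 -0.076  0.   ]
{'extent': [231.3, 145.7, 283.7, 185.5], 'score': 0.68}
{'extent': [211.9, 118.9, 291.1, 210.1], 'score': 0.43}
{'extent': [106.1, 30.8, 173.1, 135.2], 'score': 0.75}
{'extent': [210.8, 118.0, 290.5, 211.2], 'score': 0.66}
```

View pics/w1.png

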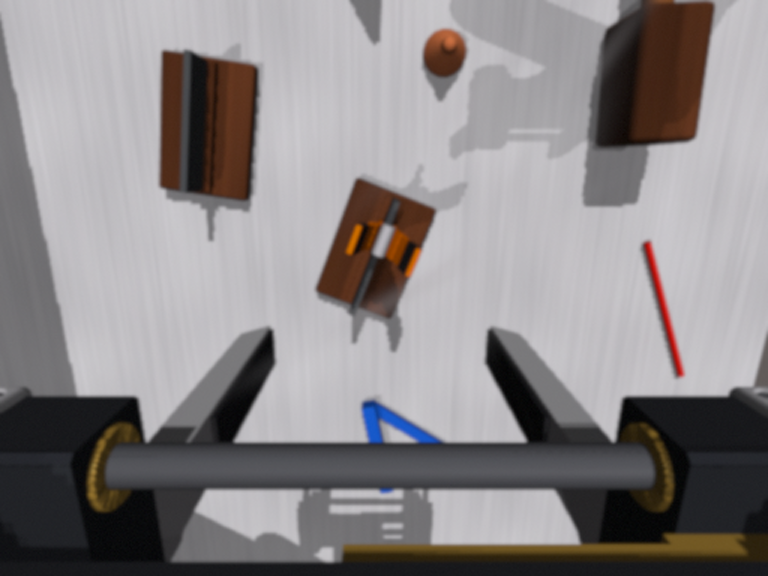

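```bash
python3 - <<'E'
from h import *
np.set_printoptions(precision=4,suppress=True)
s=env.read_state();C=cam('wrist',s)
a=onz(C,(357/1.5,308/1.5),.06);b=onz(C,(397/1.5,203/1.5),.06)
print('rail',a,b,(a+b)/2,np.linalg.norm(b-a),np.degrees(np.arctan2(*(b-a)[:2])))
l=onz(C,(355/1.5,239/1.5),.139);r=onz(C,(412/1.5,262/1.5),.139);m=(l+r)/2
print('handles',l,r,m,np.linalg.norm(r-l),np.degrees(np.arctan2((r-l)[1],(r-l)[0])))
save('wrist','w1c',(200,110,310,220),6)
k=env.get_image('wrist')
c=k[110:220,200:310]
hsv=cv2.cvtColor(c,cv2.COLOR_RGB2HSV)
mk=cv2.inRange(hsv,(8,200,170),(22,255,255))
n,L,st,ce=cv2.connectedComponentsWithStats(mk)
for i in range(1,n):
    if st[i,4]>15: print(st[i],ce[i]+[200,110])
E
```

```text
rail [ 0.4824 -0.2567  0.06  ] [ 0.5212 -0.154   0.06  ] [ 0.5018 -0.2053  0.06  ] 0.10978061319467161 20.68828491584423
handles [ 0.4861 -0.1749  0.139 ] [ 0.5301 -0.193   0.139 ] [ 0.5081 -0.1839  0.139 ] 0.04765908771902394 -22.328111108337396
[34 36  8 19 59] [237.5424 155.1864]
[73 52  9 17 37] [277.2432 169.8378]
```

View pics/w1c.png

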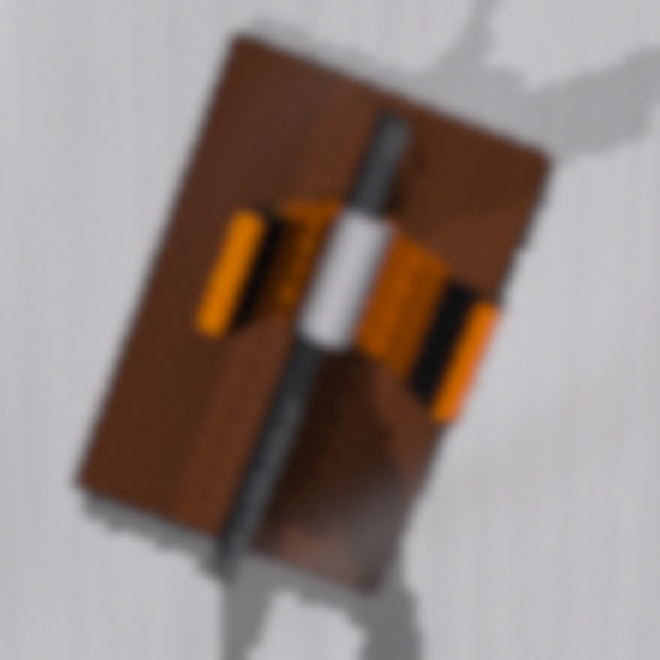

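The rails: (192,190), (251,178) and (363,185) in scene. The one meant is (192,190), farthest right (y≈-0.20) and the only one bearing the clamp; the crop confirms the orange handles astride its strip, which is turned about 21°.

Call:
drive_tool(
  moves=[
    {"x": 2, "y": 40, "z": 6, "rx": 0, "ry": 10, "rz": 0},
    {"x": 3, "y": 80, "z": 11, "rx": 0, "ry": 20, "rz": 0},
    {"x": 3, "y": 80, "z": 11, "rx": 0, "ry": 21, "rz": 0},
    {"x": 3, "y": 80, "z": 11, "rx": 0, "ry": 21, "rz": 0},
  ],
)

```text
time: 3.08
position: [0.5081, -0.1872, 0.2113]
orientation: [[0.934, 0.002, 0.357], [-0.357, -0.001, 0.934], [0.003, -1.0, -0.0]]
force: [-0.9, 0.6, -0.4]
grip_width: 0.0941
```

```bash
python3 - <<'E'
from h import *
np.set_printoptions(precision=4,suppress=True)
s=env.read_state();C=cam('wrist',s);k=env.get_image('wrist');cv2.imwrite('pics/w2.png',cv2.resize(k[...,::-1],None,fx=1.5,fy=1.5))
print(s['time'],s['position'],s['orientation'])
for r in env.place_of('wrist','clip_pivot')[:2]:
    X=onz(C,r['centre'],.085);print(r,X,np.array(s['orientation']).T@(X-s['position'])*1000)
hsv=cv2.cvtColor(k,cv2.COLOR_RGB2HSV)
mk=cv2.inRange(hsv,(8,200,170),(22,255,255))
n,L,st,ce=cv2.connectedComponentsWithStats(mk)
for i in range(1,n):
    if st[i,4]>40:
        X=onz(C,ce[i],.135); print(st[i],ce[i],X,np.array(s['orientation']).T@(X-s['position'])*1000)
E
```

```text
3.075 [ 0.5081 -0.1872  0.2113] [[ 0.9341  0.0022  0.3571]
 [-0.3571 -0.0014  0.9341]
 [ 0.0025 -1.     -0.0005]]
{'centre': [253.2, 177.2], 'score': 0.78} [ 0.5122 -0.1796  0.085 ] [  0.873  126.2843   8.6498]
[222 178   5  25  96] [223.9062 190.1042] [ 0.4867 -0.1708  0.135 ] [-26.0137  76.2166   7.7705]
```

View pics/w2.png

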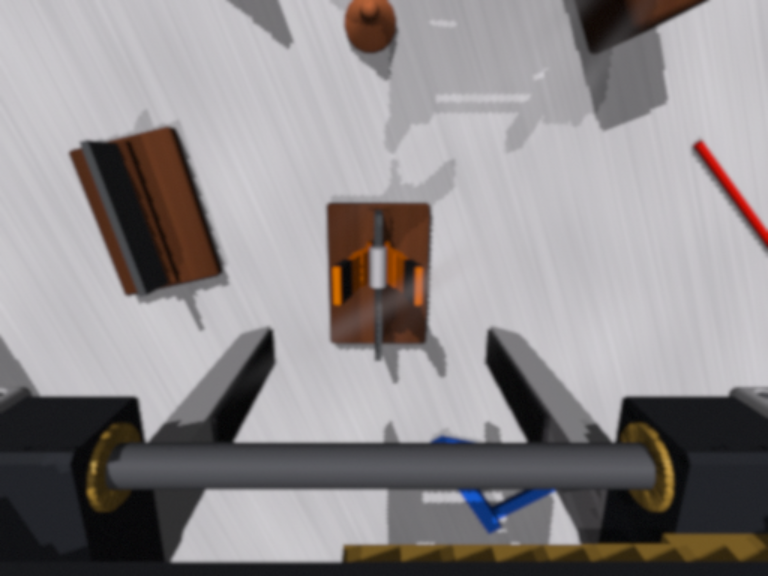

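The view is now square: rail vertical at column 378 (1.5x), handles symmetrical at (337,286) and (418,286). It needs about 8 mm along tool z, then down.

Call:
drive_tool(
  moves=[
    {"x": 0, "y": 30, "z": 8, "rx": 0, "ry": 0, "rz": 0},
    {"x": 0, "y": 80, "z": 8, "rx": 0, "ry": 0, "rz": 0},
    {"x": 0, "y": 108, "z": 8, "rx": 0, "ry": 0, "rz": 0},
    {"x": 0, "y": 108, "z": 8, "rx": 0, "ry": 0, "rz": 0},
  ],
)

```text
time: 3.68
position: [0.5097, -0.1789, 0.1005]
orientation: [[0.934, -0.003, 0.358], [-0.358, 0.001, 0.934], [-0.003, -1.0, 0.0]]
force: [0.1, 0.5, -0.0]
grip_width: 0.0939
```

Call:
drive_tool(
  moves=[
    {"x": 0, "y": 0, "z": 0, "rx": 0, "ry": 0, "rz": 0},
    {"x": 0, "y": 0, "z": 0, "rx": 0, "ry": 0, "rz": 0},
    {"x": 0, "y": 0, "z": 0, "rx": 0, "ry": 0, "rz": 0},
    {"x": 0, "y": 0, "z": 0, "rx": 0, "ry": 0, "rz": 0},
    {"x": 0, "y": 0, "z": 0, "rx": 0, "ry": 0, "rz": 0},
  ],
  hand=1,
  grip_force=35,
)

```text
time: 4.3
position: [0.5104, -0.179, 0.1014]
orientation: [[0.933, -0.0, 0.359], [-0.359, -0.0, 0.933], [-0.0, -1.0, -0.0]]
force: [-0.0, 0.5, -1.8]
grip_width: 0.048
```

Call:
drive_tool(
  moves=[
    {"x": 0, "y": 0, "z": 0, "rx": 0, "ry": 0, "rz": 0},
    {"x": 0, "y": 0, "z": 0, "rx": 0, "ry": 0, "rz": 0},
    {"x": 0, "y": 0, "z": 0, "rx": 0, "ry": 0, "rz": 0},
    {"x": 0, "y": 0, "z": 0, "rx": 0, "ry": 0, "rz": 0},
    {"x": 0, "y": 0, "z": 0, "rx": 0, "ry": 0, "rz": 0},
  ],
)

```text
time: 4.92
position: [0.5105, -0.1791, 0.1015]
orientation: [[0.933, 0.0, 0.359], [-0.359, -0.0, 0.933], [0.0, -1.0, -0.0]]
force: [0.5, -0.5, -1.9]
grip_width: 0.0263
```

Call:
drive_tool(
  moves=[
    {"x": 0, "y": -30, "z": 0, "rx": 0, "ry": 0, "rz": 0},
    {"x": 0, "y": -80, "z": 0, "rx": 0, "ry": 0, "rz": 0},
    {"x": 0, "y": -130, "z": 0, "rx": 0, "ry": 0, "rz": 0},
    {"x": 0, "y": -190, "z": 0, "rx": 0, "ry": 0, "rz": 0},
  ],
)

```text
time: 5.42
position: [0.5099, -0.1788, 0.2922]
orientation: [[0.933, -0.002, 0.359], [-0.359, 0.001, 0.933], [-0.002, -1.0, 0.0]]
force: [1.1, 0.5, -1.5]
grip_width: 0.0265
```

```bash
python3 - <<'E'
from h import *
np.set_printoptions(precision=4,suppress=True)
s=env.read_state();print(s['time'],s['position'],s['grip_width'],s['force'],s['joints'])
C=cam('scene')
a=onz(C,(440/1.5,291/1.5),.13);b=onz(C,(525/1.5,285/1.5),.13);t=onz(C,(478/1.5,288/1.5),.13)
print(a,b,t,np.linalg.norm(a-b),np.degrees(np.arctan2(*(b-a)[:2])))
C=cam('side')
a=onz(C,(309/1.5,227/1.5),.13);b=onz(C,(354/1.5,252/1.5),.13);t=onz(C,(334/1.5,240/1.5),.13)
print(a,b,t,np.linalg.norm(a-b),np.degrees(np.arctan2(*(b-a)[:2])))
X=np.array([.475,.11,.30]);print(np.array(s['orientation']).T@(X-s['position'])*1000)
E
```

```text
5.425 [ 0.5099 -0.1788  0.2922] 0.026452958709087128 [ 1.0986  0.5134 -1.4547] [-0.4421  0.0667  1.2224 -0.0001  1.8543 -0.0753]
[0.5061 0.1174 0.13  ] [0.435  0.2481 0.13  ] [0.4736 0.1753 0.13  ] 0.14874282936939676 -28.560469655668793
[0.4276 0.2316 0.13  ] [0.5056 0.1137 0.13  ] [0.4726 0.1679 0.13  ] 0.14139101076615054 146.51850511670742
[-136.1894   -7.5494  257.0628]
```

Call:
drive_tool(
  moves=[
    {"x": -25, "y": 0, "z": 50, "rx": 0, "ry": -9, "rz": 0},
    {"x": -50, "y": 0, "z": 99, "rx": 0, "ry": -18, "rz": 0},
    {"x": -75, "y": 0, "z": 148, "rx": 0, "ry": -27, "rz": 0},
    {"x": -100, "y": 0, "z": 197, "rx": 0, "ry": -36, "rz": 0},
    {"x": -125, "y": 0, "z": 246, "rx": 0, "ry": -45, "rz": 0},
  ],
)

```text
time: 6.05
position: [0.4816, 0.0971, 0.2916]
orientation: [[0.912, 0.001, -0.411], [0.411, 0.0, 0.912], [0.001, -1.0, -0.0]]
force: [1.3, 0.1, -1.0]
grip_width: 0.0263
```

```bash
python3 - <<'E'
from h import *
np.set_printoptions(precision=4,suppress=True)
s=env.read_state();print(s['time'],s['position'],s['grip_width'],s['force'],s['joints'],s['orientation'])
X=np.array([.474,.172,.29]);print(np.array(s['orientation']).T@(X-s['position'])*1000)
E
```

```text
6.05 [0.4816 0.0971 0.2916] 0.026311660294950266 [ 1.2534  0.0537 -1.0032] [ 0.0835 -0.0456  1.3369 -0.0001  1.8496 -0.3401] [[ 0.9116  0.0008 -0.411 ]
 [ 0.411   0.      0.9116]
 [ 0.0007 -1.     -0.0003]]
[23.8979  1.6095 71.4026]
```

Call:
drive_tool(
  moves=[
    {"x": 12, "y": 0, "z": 35, "rx": 0, "ry": -5, "rz": 0},
    {"x": 20, "y": 0, "z": 60, "rx": 0, "ry": -6, "rz": 0},
    {"x": 20, "y": 0, "z": 60, "rx": 0, "ry": -6, "rz": 0},
    {"x": 20, "y": 0, "z": 60, "rx": 0, "ry": -6, "rz": 0},
  ],
)

```text
time: 6.55
position: [0.476, 0.1578, 0.2914]
orientation: [[0.866, 0.0, -0.499], [0.499, -0.001, 0.866], [-0.0, -1.0, -0.001]]
force: [-0.2, 0.1, -0.7]
grip_width: 0.026
```

```bash
python3 - <<'E'
from h import *
np.set_printoptions(precision=4,suppress=True)
s=env.read_state();C=cam('wrist',s);save('wrist','w3',s=1.5)
print(s['time'],s['position'],s['orientation'])
for th,z in(('edge_mark',.13),('clip_pivot',s['position'][2]-.0165),('jaw_a',s['position'][2]-.0615),('jig',0)):
  for r in env.place_of('wrist',th)[:2]:
    X=onz(C,r['centre'],z);print(th,r,X,np.array(s['orientation']).T@(X-s['position'])*1000)
E
```

```text
6.55 [0.476  0.1578 0.2914] [[ 0.8664  0.0001 -0.4993]
 [ 0.4993 -0.0007  0.8664]
 [-0.0003 -1.     -0.0007]]
edge_mark {'centre': [256.9, 164.3], 'score': 0.4} [0.4732 0.1741 0.13  ] [  5.8091 161.4145  15.6244]
clip_pivot {'centre': [252.0, 220.9], 'score': 0.93} [0.4763 0.158  0.2749] [ 0.4095 16.4998  0.0745]
jaw_a {'centre': [249.9, 262.9], 'score': 0.74} [0.5041 0.1056 0.2299] [ -1.6699  61.5414 -59.1912]
jaw_a {'centre': [234.8, 199.4], 'score': 0.71} [0.4619 0.1526 0.2299] [-14.7422  61.5024   2.5152]
jig {'centre': [258.3, 141.8], 'score': 0.71} [0.4699 0.1876 0.    ] [  9.7292 291.4041  29.0955]
```

View pics/w3.png

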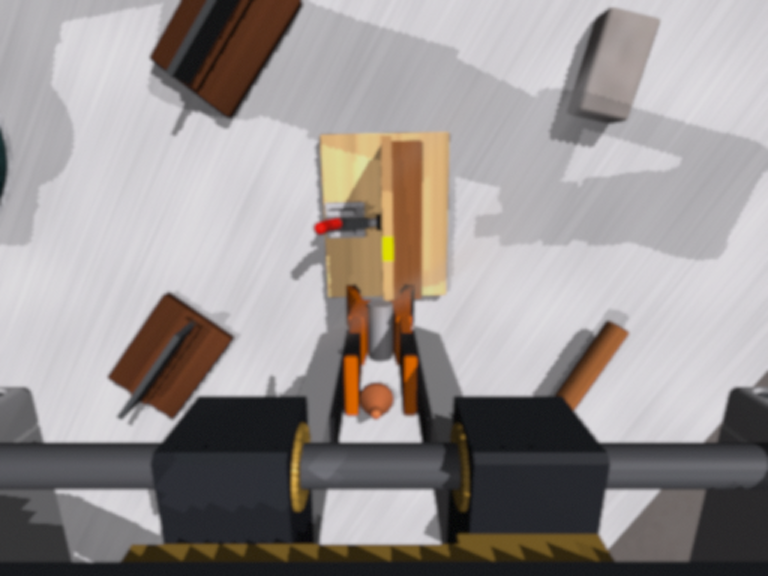

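```bash
python3 - <<'E'
from h import *
np.set_printoptions(precision=4,suppress=True)
s=env.read_state();C=cam('wrist',s);k=env.get_image('wrist')
hsv=cv2.cvtColor(k,cv2.COLOR_RGB2HSV)
n,L,st,ce=cv2.connectedComponentsWithStats(cv2.inRange(hsv,(25,180,150),(34,255,255)))
for i in range(1,n):
    if st[i,4]>20:
        X=onz(C,ce[i],.13); print(st[i],ce[i],X,np.array(s['orientation']).T@(X-s['position'])*1000)
for y in(100,130,155,180):
    print(y,k[y,248:272].astype(int).sum(1))
E
```

```text
[255 158   8  16 120] [258.3417 165.5417] [0.4756 0.1735 0.13  ] [  7.5401 161.4529  14.1191]
100 [548 541 504 424 352 351 399 439 450 449 449 440 407 351 307 290 288 287
 289 297 307 306 308 311]
130 [401 404 405 401 388 389 436 495 518 521 521 510 478 406 329 291 279 277
 270 275 273 272 278 284]
155 [396 401 401 394 390 385 396 444 500 520 521 521 507 452 368 310 287 281
 274 273 275 274 276 274]
180 [394 396 401 401 397 390 400 450 504 524 529 527 515 471 396 321 293 280
 280 277 280 282 281 282]
```

Call:
drive_tool(
  moves=[
    {"x": 7, "y": 0, "z": 14, "rx": 0, "ry": 0, "rz": 0},
    {"x": 7, "y": 40, "z": 14, "rx": 0, "ry": 0, "rz": 0},
    {"x": 7, "y": 75, "z": 14, "rx": 0, "ry": 0, "rz": 0},
    {"x": 7, "y": 75, "z": 14, "rx": 0, "ry": 0, "rz": 0},
  ],
)

```text
time: 7.35
position: [0.4729, 0.1743, 0.213]
orientation: [[0.866, -0.007, -0.5], [0.5, -0.002, 0.866], [-0.007, -1.0, 0.002]]
force: [0.4, 0.4, -0.1]
grip_width: 0.0264
```

```bash
python3 - <<'E'
from h import *
np.set_printoptions(precision=4,suppress=True)
s=env.read_state();C=cam('wrist',s);R=np.array(s['orientation'])
k=env.get_image('wrist')[...,::-1];d=env.get_image('side')[80:200,160:290,::-1]
print(s['time'],s['position'],R,s['force'],s['grip_width'])
p=lambda c,l,n,z:[print(c,n,np.round(r['centre'],1),round(r['score'],2),R.T@(onz(l,r['centre'],z)-s['position'])*1000) for r in env.place_of(c,n)[:2]]
tz=s['position'][2]
for c,l in(('wrist',C),('side',cam('side'))):
    p(c,l,'edge_mark',.13);p(c,l,'clip_pivot',tz-.0165);p(c,l,'jaw_a',tz-.0615)
o=np.zeros((576,800,3),np.uint8);o[:288,:384]=cv2.resize(k,(384,288))
o=np.hstack([cv2.resize(k[130:300,170:340],(400,400)),cv2.resize(d,(400,369)) if 0 else cv2.resize(d,(400,400))])
cv2.imwrite('pics/w4.png',o)
E
```

```text
7.35 [0.4729 0.1743 0.213 ] [[ 0.8658 -0.0072 -0.5003]
 [ 0.5003 -0.0015  0.8658]
 [-0.007  -1.      0.0023]] [ 0.3963  0.4217 -0.1386] 0.02641207224612085
wrist edge_mark [255.1 195.9] 0.5 [ 3.1359 83.0198 -0.6223]
wrist clip_pivot [252.6 218.7] 0.94 [ 0.8382 16.4986  1.771 ]
wrist jaw_a [235.9 200.7] 0.74 [-13.8112  61.601    1.2936]
wrist jaw_a [266.8 203.8] 0.67 [13.2337 61.406  -1.4618]
side edge_mark [306.9 328. ] 0.62 [-303.1858   83.7899 -598.8193]
side edge_mark [223.  159.9] 0.47 [-1.6599 83.0411 -5.9547]
side clip_pivot [224.8 145.9] 0.75 [ -2.1797  16.4757 -17.465 ]
side jaw_a [218.7 154.5] 0.66 [-9.6843 61.5835  6.2326]
side jaw_a [305.  197.8] 0.63 [  26.2737   60.5433 -339.0013]
```

View pics/w4.png

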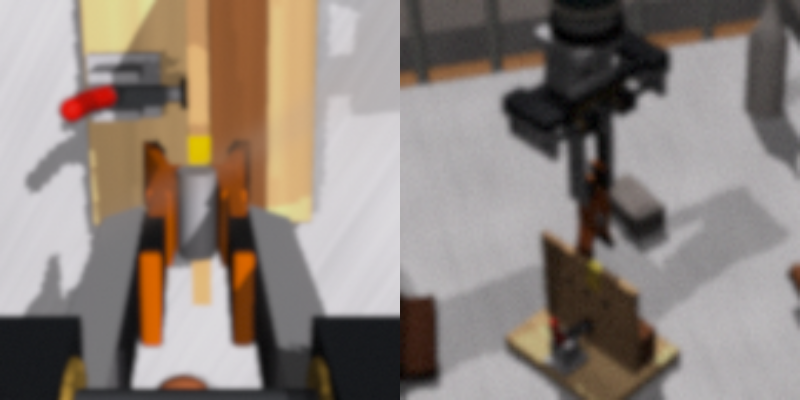

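The wall's top edge runs between the jaws (tips at about (155,150) and (240,150), tape at (199,150) in the left half), square to it. Going down about 41 mm.

Call:
drive_tool(
  moves=[
    {"x": 1, "y": 0, "z": -2, "rx": 0, "ry": 0, "rz": 0},
    {"x": 1, "y": 15, "z": -2, "rx": 0, "ry": 0, "rz": 0},
    {"x": 1, "y": 30, "z": -2, "rx": 0, "ry": 0, "rz": 0},
    {"x": 1, "y": 43, "z": -2, "rx": 0, "ry": 0, "rz": 0},
    {"x": 1, "y": 43, "z": -2, "rx": 0, "ry": 0, "rz": 0},
  ],
)

```text
time: 8.38
position: [0.4756, 0.1725, 0.1712]
orientation: [[0.866, -0.004, -0.5], [0.5, -0.001, 0.866], [-0.004, -1.0, 0.001]]
force: [-0.5, 1.1, -0.9]
grip_width: 0.0262
```

Call:
drive_tool(
  moves=[
    {"x": 0, "y": 0, "z": 0, "rx": 0, "ry": 0, "rz": 0},
    {"x": 0, "y": 0, "z": 0, "rx": 0, "ry": 0, "rz": 0},
    {"x": 0, "y": 0, "z": 0, "rx": 0, "ry": 0, "rz": 0},
  ],
)

```text
time: 8.75
position: [0.4771, 0.1728, 0.1741]
orientation: [[0.866, 0.001, -0.5], [0.5, 0.0, 0.866], [0.001, -1.0, -0.0]]
force: [0.1, -0.2, 0.3]
grip_width: 0.0262
```

```bash
python3 - <<'E'
from h import *
np.set_printoptions(precision=4,suppress=True)
s=env.read_state();R=np.array(s['orientation']);P=np.array(s['position'])
k=env.get_image('wrist')[130:300,170:340,::-1];d=env.get_image('side')[110:200,180:270,::-1];e=env.get_image('scene')[130:260,260:390,::-1]
print(s['time'],P,R,s['force'],s['grip_width'])
for c in('scene','side','wrist'):
  C=cam(c,s);f=lambda q:np.round(proj(C,P+R@(np.array(q)/1000)),1)
  print(c,'pred pivot',f([0,16.5,0]),'jaws',f([-14,61.5,0]),f([14,61.5,0]))
  for n in('clip_pivot','jaw_a','edge_mark'):print(n,[(np.round(r['centre'],1),round(r['score'],2)) for r in env.place_of(c,n)[:2]])
cv2.imwrite('pics/w5.png',np.hstack([cv2.resize(i,(266,266) if 0 else (266,400) if 0 else (266,266),interpolation=cv2.INTER_CUBIC) for i in(k,d,e)]))
E
```

```text
8.75 [0.4771 0.1728 0.1741] [[ 0.8661  0.0013 -0.4998]
 [ 0.4998  0.0002  0.8661]
 [ 0.0012 -1.     -0.0004]] [ 0.0943 -0.1862  0.272 ] 0.026204118396386183
scene pred pivot [318.1 184.1] jaws [315.6 194.4] [318.1 201.2]
clip_pivot [(array([316.6, 187. ]), 0.75)]
jaw_a [(array([316.8, 195.2]), 0.67), (array([318. , 203.2]), 0.54)]
edge_mark []
side pred pivot [223.3 152.6] jaws [220.9 164.6] [226.6 161. ]
clip_pivot [(array([223.9, 153.6]), 0.77)]
jaw_a [(array([220.1, 166.4]), 0.68), (array([224.7, 161.3]), 0.51)]
edge_mark []
wrist pred pivot [251.4 221. ] jaws [235.7 202.2] [267.7 202.2]
clip_pivot [(array([253.8, 223.3]), 0.58)]
jaw_a [(array([269.1, 202.1]), 0.95), (array([236.2, 202.4]), 0.61)]
edge_mark [(array([253., 218.]), 0.39)]
```

View pics/w5.png

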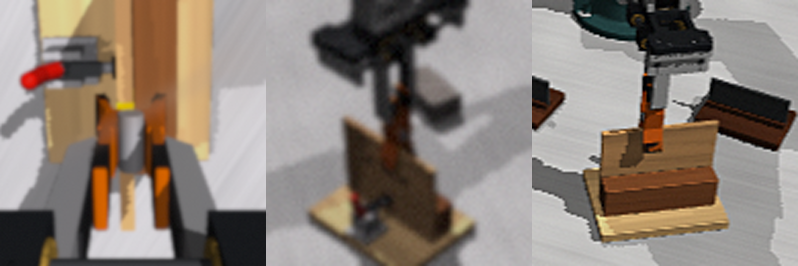

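```bash
python3 - <<'E'
from h import *
np.set_printoptions(precision=2,suppress=True)
s=env.read_state();R=np.array(s['orientation']);P=np.array(s['position']);C=cam('wrist',s);k=env.get_image('wrist')
f=lambda p,z:R.T@(onz(C,p,z)-P)*1000
m=cv2.inRange(cv2.cvtColor(k,cv2.COLOR_RGB2HSV),(25,170,130),(34,255,255));ys,xs=np.where(m[180:230,235:275])
t=ys.min()+180;print('tape',t,ys.max()+180,xs.min()+235,xs.max()+235,'far edge',f((252,t-.5),.13))
for y in(150,175,190):
    g=k[y,238:268].astype(int);print(y,g.sum(1))
for c in(245,250,255):print(c,f((c,175),.13))
E
```

```text
tape 197 199 246 254 far edge [ 0.32 43.43 10.53]
150 [394 393 395 398 399 405 421 432 440 439 440 440 439 440 437 415 352 270
 249 268 279 280 275 271 269 266 270 267 266 266]
175 [306 318 303 255 177 175 298 423 486 497 477 452 440 439 437 422 367 291
 260 273 280 284 278 274 272 271 266 267 268 267]
190 [330 370 387 392 397 401 425 467 502 512 494 467 446 441 438 432 405 345
 288 278 286 287 285 286 283 279 283 282 282 279]
245 [-5.2  43.42 28.22]
250 [-1.26 43.42 28.23]
255 [ 2.69 43.42 28.23]
```

Call:
drive_tool(
  moves=[
    {"x": -1, "y": 1, "z": 0, "rx": 0, "ry": 0, "rz": 0},
    {"x": -2, "y": 2, "z": 0, "rx": 0, "ry": 0, "rz": 0},
    {"x": -2, "y": 2, "z": 0, "rx": 0, "ry": 0, "rz": 0},
    {"x": -2, "y": 2, "z": 0, "rx": 0, "ry": 0, "rz": 0},
    {"x": -2, "y": 2, "z": 0, "rx": 0, "ry": 0, "rz": 0},
  ],
)

```text
time: 10.02
position: [0.4751, 0.1718, 0.1715]
orientation: [[0.866, 0.0, -0.5], [0.5, -0.0, 0.866], [0.0, -1.0, -0.0]]
force: [0.5, 0.2, -1.9]
grip_width: 0.0265
```

Call:
drive_tool(
  moves=[
    {"x": 0, "y": 0, "z": 0, "rx": 0, "ry": 0, "rz": 0},
    {"x": 0, "y": 0, "z": 0, "rx": 0, "ry": 0, "rz": 0},
    {"x": 0, "y": 0, "z": 0, "rx": 0, "ry": 0, "rz": 0},
    {"x": 0, "y": 0, "z": 0, "rx": 0, "ry": 0, "rz": 0},
  ],
)

```text
time: 10.52
position: [0.4751, 0.1717, 0.1714]
orientation: [[0.866, 0.0, -0.5], [0.5, -0.0, 0.866], [-0.0, -1.0, -0.0]]
force: [-0.7, 0.1, -0.8]
grip_width: 0.0264
```

```bash
python3 - <<'E'
from h import *
np.set_printoptions(precision=3,suppress=True)
s=env.read_state();R=np.array(s['orientation']);P=np.array(s['position']);C=cam('wrist',s);k=env.get_image('wrist')
print(s['time'],P,s['force'],s['grip_width'],np.abs(s['qvel']).max())
f=lambda p,z:R.T@(onz(C,p,z)-P)*1000
g=k[170:190,238:268].astype(int).sum(2).mean(0);print(g.round())
for c in(245,250,255):print(c,f((c,180),.13)[0])
for r in env.place_of('wrist','jaw_a')[:2]:print(r,f(r['centre'],P[2]-.0615))
rs={}
for c in('scene','side'):
    for r in env.place_of(c,'clip_pivot')[:1]:rs[c]=ray(cam(c),r['centre'])
print('pivot tri',tri(list(rs.values())),'expected',P+R@[0,.0165,0])
E
```

```text
10.525 [0.475 0.172 0.171] [-0.714  0.055 -0.751] 0.026405761884805885 0.0009380048694512482
[323. 338. 347. 352. 346. 316. 267. 243. 290. 366. 421. 439. 439. 439.
 440. 440. 440. 438. 420. 370. 307. 282. 282. 282. 280. 276. 274. 271.
 270. 271.]
245 -5.172161177566985
250 -1.24363489890247
255 2.6849659795954164
{'centre': [266.0, 202.7], 'score': 0.95} [12.529 61.5   -0.478]
{'centre': [235.8, 203.9], 'score': 0.62} [-13.929  61.5    -1.608]
pivot tri [0.48  0.172 0.152] expected [0.475 0.172 0.155]
```

```bash
python3 -c "
from cell import env
print(env.sign_off())"
```

```text
the job is handed in; nothing more can be done
None
```

I squeezed the orange clamp open on the rightmost rail with a 35 N grip and lifted it off. I carried it to the poplar wall, lowered its open jaws over the top edge at the yellow tape, and handed the job in still holding it there. The clock read about 10.5 s of the 35 s allowed. No verdict was reported.

What the last checks showed:

- **Opening:** the fingers hold it at 26.4 mm, so the clamp is essentially fully open.
- **Centring across the wall:** the wall centre is about 0.2 mm from the tool plane. The jaws sit at about -14 and +12.5 mm, which leaves roughly 8 to 10 mm clear on each side.
- **Along the edge:** the tape centre was within about 1 mm of the clamp before a final 2 mm sideways, 2 mm down nudge. I did not measure it again after that.
- **Depth:** the jaw tips are about 20 mm below the edge.
- **Contact and motion:** the arm is at rest and the measured force is about 1 N, so nothing suggests the clamp is touching the wood.
- **Squareness:** the last alignment I could see was within about 1°.

One check disagreed slightly: locating the clamp's pivot from the two fixed cameras put it about 5 mm off in x and 3 mm lower than expected. I trusted the closer wrist view, and even that difference would be within the limits.

The bystanders were not touched as far as I could see, but I did not measure them again at the end.

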